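Find the fitted module by its weight and slide it home in the test bay

ROBOT

A 6-joint arm with a two-finger parallel gripper is mounted at the origin on the work surface. World frame = base frame: x ahead of the robot, y to its left, z up, the work surface at z = 0. Lengths are in m, angles in rad, forces in N, time in s.
With the tool pointing down it reaches from about 0.225 to 0.875 m from the base axis. Payload 3.4 kg.
Tool frame: the origin (TCP) lies between the finger pads; the fingertips stand 8 mm ahead of it and the grasp point (between the pads) lies 11 mm behind it; z points along the fingers, y is the line along which they close (so a half turn about z gives the same grasp; the last joint's range is limited). The gripper opens to 85 mm and grips with 20 to 120 N. Pads are 22 mm wide; open, the fingers measure 114 mm over their backs; the gripper's body (76 mm by 85 mm) begins 54 mm behind the grasp point. The pads swing forward as they close: fully open they stand 13 mm farther back than shut.
Start: joints at [-1.363, 0.276, 1.505, -0, 1.361, -0.121], TCP at [0.186, -0.544, 0.239] pointing down, gripper open.
Joint ranges: [-2.89, 2.89], [-0.75, 2.08], [0.22, 2.7], [-1.18, 4.32], [0.11, 2.71], [-2.7, 2.7]. Speed limits (rad/s): [2.57, 2.57, 3.14, 3.14, 3.14, 3.14].

INTERFACE

Orientations are given as a unit quaternion [w, x, y, z].
In Python, from rig import manip gives the robot as it stands.
- The arm moves only by the tool move_arm, never from a script. Its argument "deltas" is a list that holds one entry, the list of rows, each a list of 5 numbers: the shift along the tool's x, y, z normalised to -1 to 1, where 1 is 80 cm, then the turn about the tool's z normalised to -1 to 1, where 1 is 120 degrees, then the closure, from -1 (fully open) to 1 (shut). In form: [[[tx, ty, tz, twist, grip], ...]]. A call has 1 to 12 rows; each row is the pose to reach, as a shift and turn from the pose commanded when the call began, along the tool's axes at that moment; what a row does not reach only later rows make up. A row lasts 1/10 s, in which the tool goes at most 50 mm and 8.59 degrees, less where a joint would pass 70% of its speed; a pose out of reach is approached as far as the arm can. A call with a number of a shift or a turn outside -1 to 1 is refused whole. A call with a gripper value outside its range is refused whole. The fingers move at their own pace and stop on an object; "squeeze" is the grip in N (left out, the last holds). Time passes only in rows, so rows that repeat a pose let the fingers close. It gives the time, the measured TCP pose, the force, the opening and the grip force at its end, in the units of the state.
- manip.get_state(): the state, without advancing time (a new reading comes with each control period).
- manip.get_image(name): name is "side" or "top"; returns the picture (420x560x3 uint8, red, green, blue); there is no depth.
- manip.camera_params(name): a dict with "fx", "fy", "cx", "cy" (pixels), "dist" ([k1, k2, p1, p2, k3] as OpenCV has them; the pictures are not rectified), "R" (3x3) and "t" (3): a world point X has camera coordinates R X + t. Camera axes: x right, y down, z forward; pixel columns grow to the right and rows downward; lengths in m; the calibration is good to about 2 mm. A picture is of the moment at which its call begins. camera_params takes no time and is no camera call.
- manip.sign_off(): hands the job in; it is judged then, once.
The state is a dict: "clock": time; "qpos": joint angles; "qd": joint speeds; "effort": joint torques, N m; "position": TCP position; "ee_rot": TCP orientation; "contact_force": force on the tool from outside, world axes, zero at the start; "moment": the same for the moment, N m; "width": finger opening in m; "gripper_force": force on a finger pad.
Only numpy, scipy, OpenCV 4.12 (cv2) and the standard library are available. Lean on these libraries where they do the work, as an engineer would, in place of code of your own. Each camera call takes 0.05 s, during which the arm holds its last target. There are 200 camera calls.

TASK

One of the three look-alike grey modules has its transformer fitted and is much heavier than the other two, which are empty: find it by feeling its weight. Set the heavy one down on the sill in front of the blue test bay's mouth and let go of it, then take it by its tail end and gently slide it in until you feel it come up against the stop inside. Leave the two empty ones lying flat on the bench off the bay, and do not disturb the small things lying about.

Things in the scene. Friction and masses are not known exactly. Their poses are not given: they have to be found in the camera images.
- module_a: closed grey module, one of three look-alikes (black bands, silver plate on top), 160 mm long (its x, ends alike) x 56 wide (y) x 50 high, lying flat; origin at the centre of its underside, z up. Names and places tell nothing: one of the three weighs 0.79 to 0.91 kg, the other two about 0.30 kg, each balanced at mid-length, where 35 N of grip lifts it
- module_b: closed grey module, one of three look-alikes (black bands, silver plate on top), 160 mm long (its x, ends alike) x 56 wide (y) x 50 high, lying flat; origin at the centre of its underside, z up. Names and places tell nothing: one of the three weighs 0.79 to 0.91 kg, the other two about 0.30 kg, each balanced at mid-length, where 35 N of grip lifts it
- module_c: closed grey module, one of three look-alikes (black bands, silver plate on top), 160 mm long (its x, ends alike) x 56 wide (y) x 50 high, lying flat; origin at the centre of its underside, z up. Names and places tell nothing: one of the three weighs 0.79 to 0.91 kg, the other two about 0.30 kg, each balanced at mid-length, where 35 N of grip lifts it
- bay: fixed blue test bay: a roofed channel open at its front, towards the robot, with a sill before it. Origin on the bench under the middle of the mouth (the roof's front edge); x points into the bay, z up. Channel 60 mm wide inside, 74 over the outsides; roof from 56 to 62 mm above the channel floor. Yellow cheeks 40 mm high flare from the mouth out to x = -22 mm (there 81 mm apart inside)
- bay_sill (a point): on top of the sill, 92 mm before the mouth: centre of a module set down with its nose 12 mm short of the mouth. The sill is a flat aluminium plate 74 mm wide, its top 10 mm above the bench, from 180 mm before the mouth on into the channel, whose floor it is. Axes as the bay's. With its nose under the roof a module can only be slid, which takes 2 to 8 N
- bay_stop (a point): foot of the rigid stop hidden in the bay, on the channel floor 85 mm behind the mouth; axes as the bay's. A module fully home has its nose against it, its centre 80 mm before this point and its last 75 mm still outside the mouth
- glue: bystander, to be left alone: small white glue bottle with a green pointed nozzle, 28 mm across, 85 mm tall, standing; origin under its centre
- tin: bystander, to be left alone: round white tin with a red lid, 37 mm across, 20 mm high; origin under its centre
- driver: bystander, to be left alone: red-handled screwdriver about 110 mm long, lying; origin under it
- block: bystander, to be left alone: bare aluminium block 50 x 30 x 22 mm; origin under its centre
- spool: bystander, to be left alone: brass cylinder 38 mm across, 30 mm high; origin under its centre
- sink: bystander, to be left alone: small dark finned heat sink 50 x 34 x 27 mm; origin under its centre
Not all that is in view belongs to the job. What is shaped like the module_b but orange or yellow is not meant.

How it is judged:
On the way:
1. the heavy module rests on the sill in line with the bay, not yet home (its centre 10 to 130 mm in front of the mouth), let go of (((x of module_a in the frame of bay between -0.13 and -0.01 m and y of module_a in the frame of bay between -0.012 and 0.012 m and z of module_a in the frame of bay below 0.016 m and angle between module_a's own z axis and vertical below 0.08 rad and angle between the x axis of module_a and the x axis of bay, either way round below 0.12 rad and contact force between module_a and bay above 6.2 N and contact force between module_a and the fingers below 0.1 N) or (x of module_b in the frame of bay between -0.13 and -0.01 m and y of module_b in the frame of bay between -0.012 and 0.012 m and z of module_b in the frame of bay below 0.016 m and angle between module_b's own z axis and vertical below 0.08 rad and angle between the x axis of module_b and the x axis of bay, either way round below 0.12 rad and contact force between module_b and bay above 6.2 N and contact force between module_b and the fingers below 0.1 N) or (x of module_c in the frame of bay between -0.13 and -0.01 m and y of module_c in the frame of bay between -0.012 and 0.012 m and z of module_c in the frame of bay below 0.016 m and angle between module_c's own z axis and vertical below 0.08 rad and angle between the x axis of module_c and the x axis of bay, either way round below 0.12 rad and contact force between module_c and bay above 6.2 N and contact force between module_c and the fingers below 0.1 N))), for 0.2 s.
At the end, for the whole second after the job is handed in: The heavy module lies flat in the bay against the stop (within 4 mm of it), carried by the bay, released and at rest; the two light ones lie flat on the bench, at rest, not touching the bay (((x of module_a in the frame of bay between 0.001 and 0.012 m and y of module_a in the frame of bay between -0.012 and 0.012 m and z of module_a in the frame of bay below 0.016 m and angle between each of module_a, module_b, module_c's own z axis and vertical below 0.08 rad and angle between the x axis of module_a and the x axis of bay, either way round below 0.12 rad and contact force between module_a and bay above 6.2 N and contact force between module_a and the fingers below 0.1 N and linear speed of each of module_a, module_b, module_c below 0.02 m/s and height (world z) of module_b between -0.006 and 0.006 m and contact force between each of module_b, module_c and bay below 0.1 N and height (world z) of module_c between -0.006 and 0.006 m) or (x of module_b in the frame of bay between 0.001 and 0.012 m and y of module_b in the frame of bay between -0.012 and 0.012 m and z of module_b in the frame of bay below 0.016 m and angle between each of module_b, module_a, module_c's own z axis and vertical below 0.08 rad and angle between the x axis of module_b and the x axis of bay, either way round below 0.12 rad and contact force between module_b and bay above 6.2 N and contact force between module_b and the fingers below 0.1 N and linear speed of each of module_b, module_a, module_c below 0.02 m/s and height (world z) of module_a between -0.006 and 0.006 m and contact force between each of module_a, module_c and bay below 0.1 N and height (world z) of module_c between -0.006 and 0.006 m) or (x of module_c in the frame of bay between 0.001 and 0.012 m and y of module_c in the frame of bay between -0.012 and 0.012 m and z of module_c in the frame of bay below 0.016 m and angle between each of module_c, module_a, module_b's own z axis and vertical below 0.08 rad and angle between the x axis of module_c and the x axis of bay, either way round below 0.12 rad and contact force between module_c and bay above 6.2 N and contact force between module_c and the fingers below 0.1 N and linear speed of each of module_c, module_a, module_b below 0.02 m/s and height (world z) of module_a between -0.006 and 0.006 m and contact force between each of module_a, module_b and bay below 0.1 N and height (world z) of module_b between -0.006 and 0.006 m))).
It fails at once if a module is rammed or dropped into the bay (more than 60 N between them) (contact force between any of module_a, module_b, module_c and bay above 60 N).
It fails at once if a bystander is moved more than 30 mm (distance of any of glue, tin, driver, block, spool, sink from where it was at the start of the episode above 0.03 m).
It also fails if it takes over 72 s, if anything falls off the work surface, if the arm or the gripper's body presses on something with over 40 N, if the wrist force passes 120 N, or if a joint passes its speed limit or range.

## Working session

There is one attempt and no reset: what is moved stays moved. The work goes in short steps, Python scripts to look and compute and a tool call to move; the robot and the scene stay as the last step left them, time stands still between calls to the robot, and variables do not carry over. Pictures are saved under pics/ and viewed, at most 10 in all, crops included, and the job is handed in when it is done.

Besides the shell and the picture viewer there is one more tool, called after "Emit:" as a command line: name --argument value ..., lists and objects as JSON in quotes. move_arm: Moves the arm, as the interface text tells. Scaled input: -1 to 1 covers 80 cm each way for a shift and 120 degrees each way for a turn. Its arguments: {"type":"object","properties":{"deltas":{"type":"array","items":{"type":"array","items":{"type":"array","items":{"type":"number","minimum":-1,"maximum":1}}}},"squeeze":{"type":"number"}},"required":["deltas"]}

```bash
mkdir -p pics && python3 - <<'E'
from rig import manip
import cv2,numpy as np
s=manip.get_state();print({k:np.round(v,3).tolist() for k,v in s.items()})
for n in("top","side"):
    im=manip.get_image(n);cv2.imwrite(f"pics/{n}0.png",im[:,:,::-1])
    p=manip.camera_params(n);print(n,{k:np.round(v,3).tolist() for k,v in p.items()})
E
```

```text
{'clock': 0.0, 'qpos': [-1.363, 0.277, 1.506, -0.0, 1.361, -0.121], 'qd': [0.0, -0.0, 0.002, 0.001, 0.001, -0.0], 'effort': [-0.001, -41.679, -24.581, -0.001, 0.011, 0.0], 'position': [0.186, -0.544, 0.238], 'ee_rot': [-0.001, 0.987, 0.164, -0.0], 'contact_force': [-0.032, -0.568, 0.101], 'moment': [-0.031, -0.056, -0.022], 'gripper_force': 0.0, 'width': 0.086}
top {'fx': 507.461, 'fy': 507.461, 'cx': 273.261, 'cy': 209.679, 'dist': [-0.052, 0.0, 0.0, 0.0, 0.0], 'R': [[0.012, -1.0, 0.002], [-0.991, -0.012, -0.136], [0.136, -0.0, -0.991]], 't': [0.14, 0.538, 1.553]}
side {'fx': 540.95, 'fy': 540.95, 'cx': 281.84, 'cy': 210.495, 'dist': [-0.068, 0.0, 0.0, 0.0, 0.0], 'R': [[0.934, -0.356, -0.01], [-0.26, -0.663, -0.702], [0.243, 0.658, -0.712]], 't': [-0.453, 0.277, 1.08]}
```

View pics/top0.png

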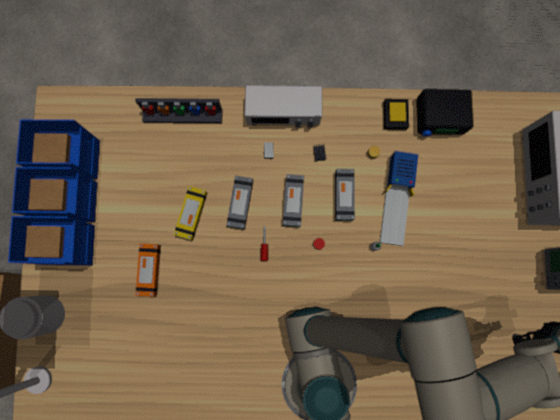

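View pics/side0.png

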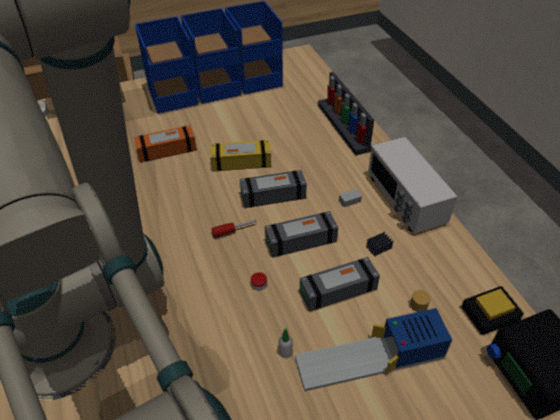

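The top view shows three grey modules at (240,203), (293,201) and (345,194). The yellow one (190,214) and the orange one (147,270) are decoys. The bay is at (402,170), with its sill from (396,190) to (394,243). Bystanders: glue (376,246), tin (318,243), driver (264,248), block (269,151), sink (320,153) and spool (374,153).

```bash
cat > h.py <<'E'
from rig import manip
import cv2,numpy as np
def P(n):
    p=manip.camera_params(n);K=np.array([[p["fx"],0,p["cx"]],[0,p["fy"],p["cy"]],[0,0,1.]])
    return K,np.array(p["dist"],float),np.array(p["R"]),np.array(p["t"])
def ray(n,uv,z):
    K,d,R,t=P(n);q=cv2.undistortPoints(np.array(uv,float).reshape(-1,1,2),K,d).reshape(-1,2)
    D=np.c_[q,np.ones(len(q))]@R;C=-R.T@t
    return C+D*((z-C[2])/D[:,2])[:,None]
def proj(n,X):
    K,d,R,t=P(n);return cv2.projectPoints(np.array(X,float).reshape(-1,3),cv2.Rodrigues(R)[0],t,K,d)[0].reshape(-1,2)
def blobs(mask,box,amin=30):
    x0,y0,x1,y1=box;m=np.zeros_like(mask);m[y0:y1,x0:x1]=mask[y0:y1,x0:x1]
    cs=cv2.findContours(m,cv2.RETR_EXTERNAL,cv2.CHAIN_APPROX_NONE)[0]
    return sorted([c for c in cs if cv2.contourArea(c)>amin],key=cv2.contourArea,reverse=True)
def rect(n,c,z):
    "world-plane min-area rectangle of a contour seen at height z: centre, long side, short side, yaw of long side"
    w=ray(n,c.reshape(-1,2),z)[:,:2].astype(np.float32)
    (cx,cy),_,_=r=cv2.minAreaRect(w*1000);b=cv2.boxPoints(r)
    e=[b[1]-b[0],b[2]-b[1]];e.sort(key=np.linalg.norm);a=np.degrees(np.arctan2(e[1][1],e[1][0]))
    return np.round([cx,cy,np.linalg.norm(e[1]),np.linalg.norm(e[0]),(a+90)%180-90],1)
E
python3 - <<'E'
from h import *
im=cv2.imread("pics/top0.png");hsv=cv2.cvtColor(im,cv2.COLOR_BGR2HSV);H,S,V=cv2.split(hsv)
grey=((S<70)).astype(np.uint8)*255
blue=((H>100)&(H<130)&(S>110)).astype(np.uint8)*255
for b in((222,165,262,240),(275,165,312,240),(328,160,362,230)):
    for c in blobs(grey,b)[:1]:print("mod",rect("top",c,.05),cv2.boundingRect(c))
    pl=((S<60)&(V>120)).astype(np.uint8)*255
    for c in blobs(pl,b)[:2]:print("  plate",rect("top",c,.05))
for c in blobs(grey,(376,175,420,250))[:1]:print("sill",rect("top",c,.01),cv2.boundingRect(c))
for c in blobs(blue,(380,140,430,200))[:1]:print("bay",rect("top",c,.072),cv2.boundingRect(c))
for c in blobs(grey,(368,238,384,254),5)[:2]:print("glue",rect("top",c,.04))
a=cv2.resize(im[135:260,225:425],None,fx=4,fy=4,interpolation=cv2.INTER_CUBIC);cv2.imwrite("pics/crop1.png",a)
E
```

```text
mod [558.4 252.3 163.9  57.7  -9.2] (227, 176, 26, 53)
  plate [560.3 252.8  78.6  38.3  -8.9]
mod [566.3  85.4 164.   57.9  -3.7] (282, 174, 22, 53)
  plate [568.5  85.1  79.3  40.5  -2.9]
mod [587.2 -75.4 165.4  59.8  -0.6] (335, 168, 20, 53)
  plate [ 5.888e+02 -7.710e+01  7.930e+01  3.770e+01 -4.000e-01]
sill [ 527.6 -236.9  201.    87.    -8.4] (376, 184, 34, 62)
bay [ 664.  -254.3  106.8   81.    -7.9] (388, 152, 30, 36)
glue [ 430.6 -178.6   51.5   26.1  -57.9]
```

View pics/crop1.png

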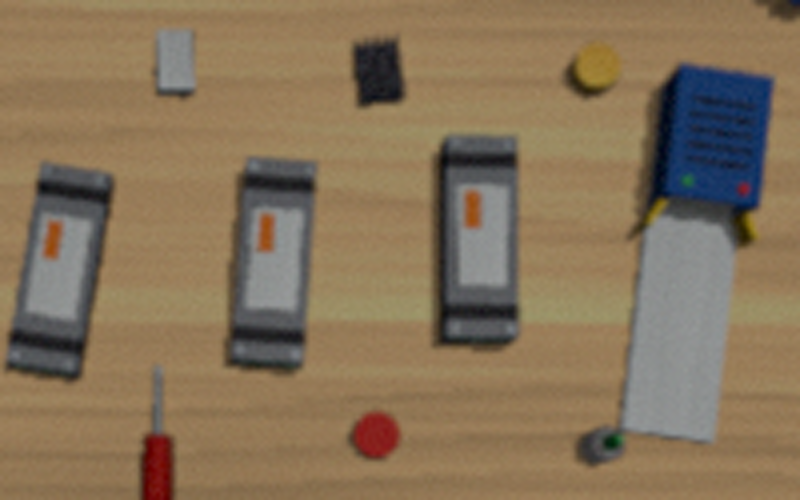

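The crop confirms that the three grey modules with silver plates are the candidates; the yellow and orange ones lie outside it. The glue stands beside the robot-end left corner of the sill, at crop (600,445). Next I measure the sill lines, the mouth and the glue, and cross-check with the side view.

```bash
python3 - <<'E'
from h import *
im=cv2.imread("pics/top0.png");hsv=cv2.cvtColor(im,cv2.COLOR_BGR2HSV).astype(float);S=hsv[:,:,1]
L=[];R=[]
for v in range(198,232):
    r=cv2.GaussianBlur(S,(1,3),0)[v,378:416];t=75
    m=np.where(r<t)[0];a,b=m[0],m[-1]
    mid=15
    i=mid
    while r[i]<t:i-=1
    L.append((378+i+(r[i]-t)/(r[i]-r[i+1]),v))
    i=mid
    while r[i]<t:i+=1
    R.append((378+i-1+(t-r[i-1])/(r[i]-r[i-1]),v))
l=ray("top",L,.01);r=ray("top",R,.01)
fl=np.polyfit(l[:,0],l[:,1],1);fr=np.polyfit(r[:,0],r[:,1],1)
print("edges yaw",np.degrees(np.arctan([fl[0],fr[0]])),"gap",(np.polyval(fl,.52)-np.polyval(fr,.52))*np.cos(np.arctan(fl[0])))
k=(fl+fr)/2;print("axis y at .52",np.polyval(k,.52))
# front end of sill along axis
u=np.array([1,k[0]])/np.hypot(1,k[0]);xs=np.arange(.40,.66,.001)
pts=np.c_[xs,np.polyval(k,xs),xs*0+.01];px=proj("top",pts)
prof=cv2.remap(S.astype(np.float32),px[:,0].astype(np.float32)[None],px[:,1].astype(np.float32)[None],1)[0]
i=np.where(prof<75)[0];print("sill x along axis",xs[i[0]],xs[i[-1]])
px=proj("top",pts+[0,0,.062]);prof=cv2.remap(S.astype(np.float32),px[:,0].astype(np.float32)[None],px[:,1].astype(np.float32)[None],1)[0]
i=np.where((prof>130)&(xs>.58))[0];print("roof front x",xs[i[0]])
x0=xs[np.where(True)[0]][0]
# side view
sd=cv2.imread("pics/side0.png");h2=cv2.cvtColor(sd,cv2.COLOR_BGR2HSV);pl=((h2[:,:,1]<60)&(h2[:,:,2]>125)).astype(np.uint8)*255
for b in((240,165,310,210),(265,210,340,255),(300,255,380,310)):
    for c in blobs(pl,b)[:1]:print("plate side",rect("side",c,.05))
print("sill corners side",ray("side",[(297,354),(305,387),],.01)[:,:2])
print("glue base side",ray("side",[(286,352)],0)[:,:2]," top",ray("top",[(374.5,246.5)],.03)[:,:2],ray("top",[(378.5,244.5)],.085)[:,:2],ray("side",[(286,329)],.085)[:,:2])
print("R tool",manip.get_state()["ee_rot"])
E
```

```text
edges yaw [-7.6153314  -7.90675006] gap 0.07882242151926168
axis y at .52 -0.24017596191398854
sill x along axis 0.43400000000000005 0.6260000000000002
roof front x 0.6150000000000002Traceback (most recent call last):
  File "<stdin>", line 25, in <module>
ValueError: Calling nonzero on 0d arrays is not allowed. Use np.atleast_1d(scalar).nonzero() instead. If the context of this error is of the form `arr[nonzero(cond)]`, just use `arr[cond]`.
```

```bash
cat >> h.py <<'E'
def go(x,y,z,yaw):
    "normalised move (tool axes) from the present pose to a downward pose with tool x at heading yaw (deg)"
    s=manip.get_state();w,a,b,c=s["ee_rot"]
    h=2*np.arctan2(b,a) if a else np.pi
    d=np.array([x,y,z])-s["position"];C,S=np.cos(h),np.sin(h)
    t=(np.degrees(h)-yaw+90)%180-90
    v=np.array([C*d[0]+S*d[1],S*d[0]-C*d[1],-d[2]])/.8
    print("clock",s["clock"],"pos",np.round(s["position"],4),"h",round(np.degrees(h),2),"F",np.round(s["contact_force"],2),"w",round(s["width"],4),"q",np.round(s["qpos"],2))
    print("go",np.round([*v,t/120],4))
E
python3 - <<'E'
from h import *
go(.588,-.076,.15,-.5)
sd=cv2.imread("pics/side0.png");h2=cv2.cvtColor(sd,cv2.COLOR_BGR2HSV);pl=((h2[:,:,1]<60)&(h2[:,:,2]>125)).astype(np.uint8)*255
for b in((240,165,310,210),(265,210,340,255),(300,255,380,310)):
    for c in blobs(pl,b)[:1]:print("plate side",rect("side",c,.05))
print("sill corners side",ray("side",[(297,354),(305,387),],.01)[:,:2])
print("glue base side",ray("side",[(286,352)],0)[:,:2]," top",ray("top",[(374.5,246.5)],.03)[:,:2],ray("top",[(378.5,244.5)],.085)[:,:2],ray("side",[(286,329)],.085)[:,:2])
E
```

```text
clock 0.1 pos [ 0.1856 -0.5437  0.2385] h 18.84 F [0.23 0.74 0.1 ] w 0.0855 q [-1.36  0.28  1.51  0.    1.36 -0.12]
go [ 0.6649 -0.3909  0.1107  0.1611]
plate side [558.1 255.7  73.8  31.2  -8.2]
plate side [566.3  88.4  75.1  35.   -1.3]
plate side [587.2 -75.6  75.3  33.9  -1.7]
sill corners side [[ 0.44388598 -0.19147449]
 [ 0.43188877 -0.26137798]]
glue base side [[ 0.42741661 -0.17419039]]  top [[ 0.42517775 -0.1710997 ]] [[ 0.4276861  -0.17224844]] [[ 0.42761519 -0.17466087]]
```

Emit:
move_arm --deltas '[[[0.665, -0.391, 0.11, 0.161, -1], [0.665, -0.391, 0.11, 0.161, -1], [0.665, -0.391, 0.11, 0.161, -1], [0.665, -0.391, 0.11, 0.161, -1], [0.665, -0.391, 0.11, 0.161, -1], [0.665, -0.391, 0.11, 0.161, -1], [0.665, -0.391, 0.11, 0.161, -1], [0.665, -0.391, 0.11, 0.161, -1], [0.665, -0.391, 0.11, 0.161, -1], [0.665, -0.391, 0.11, 0.161, -1], [0.665, -0.391, 0.11, 0.161, -1], [0.665, -0.391, 0.11, 0.161, -1]]]' --squeeze 35

```text
clock: 1.3
position: [0.5723, -0.0939, 0.1543]
ee_rot: [0.0, 1.0, -0.004, -0.0]
contact_force: [-0.2, -0.6, -0.6]
width: 0.0853
gripper_force: 0.0
```

```bash
python3 -c "
from h import *
go(.588,-.076,.08,-.5)"
```

```text
clock 1.3 pos [ 0.5723 -0.0939  0.1543] h -0.46 F [-0.19 -0.57 -0.6 ] w 0.0853 q [-0.28  0.34  1.63 -0.    1.17  1.3 ]
go [ 0.0195 -0.0226  0.0929  0.0003]
```

Emit:
move_arm --deltas '[[[0.0195, -0.0226, 0.05, 0, -1], [0.0195, -0.0226, 0.08, 0, -1], [0.0195, -0.0226, 0.08, 0, -1]]]'

```text
clock: 1.6
position: [0.5844, -0.0761, 0.0868]
ee_rot: [-0.001, 1.0, -0.003, -0.005]
contact_force: [-0.5, -1.2, -0.4]
width: 0.085
gripper_force: 0.0
```

```bash
python3 -c "
from h import *
go(.588,-.076,.02,-.5)"
```

```text
clock 1.6 pos [ 0.5844 -0.0761  0.0868] h -0.37 F [-0.51 -1.24 -0.36] w 0.085 q [-0.25  0.42  1.69 -0.    1.04  1.33]
go [ 0.0045 -0.0002  0.0835  0.0011]
```

Emit:
move_arm --deltas '[[[0.003, 0, 0.05, 0, -1], [0.003, 0, 0.083, 0, -1], [0.003, 0, 0.083, 0, -1], [0.003, 0, 0.083, 0, 1], [0.003, 0, 0.083, 0, 1], [0.003, 0, 0.083, 0, 1], [0.003, 0, 0.083, 0, 1], [0.003, 0, 0.083, 0, 1]]]' --squeeze 40

```text
clock: 2.4
position: [0.5913, -0.0785, 0.027]
ee_rot: [0.001, 1.0, -0.004, 0.002]
contact_force: [-1.0, -0.5, 7.1]
width: 0.0554
gripper_force: 45.2
```

Emit:
move_arm --deltas '[[[0, 0, -0.04, 0, 1], [0, 0, -0.075, 0, 1], [0, 0, -0.075, 0, 1], [0, 0, -0.075, 0, 1], [0, 0, -0.075, 0, 1]]]'

```text
clock: 2.9
position: [0.5883, -0.0776, 0.0832]
ee_rot: [-0.0, 1.0, -0.004, -0.001]
contact_force: [0.2, 0.4, -3.9]
width: 0.0556
gripper_force: 44.5
```

```bash
python3 -c "
from h import *
go(.588,-.076,.02,-.5);print(manip.get_state()['moment'])"
```

```text
clock 2.9 pos [ 0.5883 -0.0776  0.0832] h -0.48 F [ 0.21  0.4  -3.89] w 0.0556 q [-0.25  0.43  1.69 -0.    1.03  1.33]
go [-0.0004 -0.002   0.079   0.0002]
[ 0.03082649  0.04283934 -0.00641136]
```

Module C (rightmost) reads about 3.5–4 N, so it's light. I'll put it back and try the middle one.

Emit:
move_arm --deltas '[[[0, 0, 0.04, 0, 1], [0, 0, 0.072, 0, 1], [0, 0, 0.073, 0, 1], [0, 0, 0.073, 0, -1], [0, 0, 0.073, 0, -1], [0, 0, 0.073, 0, -1], [0, 0, 0.02, 0, -1], [0, 0, -0.03, 0, -1], [0, 0, -0.03, 0, -1]]]'

```text
clock: 3.8
position: [0.5938, -0.0789, 0.1146]
ee_rot: [0.002, 1.0, -0.004, 0.006]
contact_force: [0.4, 0.2, 0.1]
width: 0.0857
gripper_force: 0.0
```

```bash
python3 -c "
from h import *
go(.567,.086,.09,-2.5)"
```

```text
clock 3.8 pos [ 0.5938 -0.0789  0.1146] h -0.48 F [0.43 0.24 0.12] w 0.0857 q [-0.25  0.4   1.65 -0.    1.08  1.33]
go [-0.0352 -0.2058  0.0308  0.0169]
```

Emit:
move_arm --deltas '[[[-0.027, -0.2045, 0, 0.017, -1], [-0.027, -0.2045, 0, 0.017, -1], [-0.027, -0.2045, 0, 0.017, -1], [-0.027, -0.2045, 0, 0.017, -1], [-0.027, -0.2045, 0.03, 0.017, -1], [-0.027, -0.2045, 0.03, 0.017, -1]]]'

```text
clock: 4.4
position: [0.567, 0.0862, 0.0821]
ee_rot: [0.0, 1.0, -0.021, -0.003]
contact_force: [-0.8, -0.2, -0.8]
width: 0.0853
gripper_force: 0.0
```

```bash
python3 -c "
from h import *
go(.567,.086,.024,-2.5)"
```

```text
clock 4.4 pos [0.567  0.0862 0.0821] h -2.43 F [-0.82 -0.2  -0.84] w 0.0853 q [ 0.03  0.41  1.73 -0.    1.01  1.64]
go [0.     0.0002 0.0727 0.0006]
```

Emit:
move_arm --deltas '[[[0, 0, 0.05, 0, -1], [0, 0, 0.073, 0, -1], [0, 0, 0.073, 0, 1], [0, 0, 0.073, 0, 1], [0, 0, 0.073, 0, 1], [0, 0, 0.073, 0, 1], [0, 0, 0.035, 0, 1], [0, 0, 0, 0, 1], [0, 0, 0, 0, 1], [0, 0, 0, 0, 1]]]'

```text
clock: 5.4
position: [0.5696, 0.0859, 0.0852]
ee_rot: [0.0, 1.0, -0.022, 0.001]
contact_force: [-0.2, -0.2, -3.8]
width: 0.0553
gripper_force: 44.8
```

```bash
python3 -c "
from h import *
go(.567,.086,.024,-2.5)"
```

```text
clock 5.4 pos [0.5696 0.0859 0.0852] h -2.52 F [-0.21 -0.16 -3.81] w 0.0553 q [ 0.03  0.4   1.73 -0.    1.01  1.64]
go [-0.0033 -0.      0.0765 -0.0002]
```

The middle one is light too (3.8 N), so the heavy one should be the leftmost; I'll weigh it as well.

Emit:
move_arm --deltas '[[[0, 0, 0.04, 0, 1], [0, 0, 0.072, 0, 1], [0, 0, 0.073, 0, 1], [0, 0, 0.073, 0, -1], [0, 0, 0.073, 0, -1], [0, 0, 0.073, 0, -1], [0, 0, 0.02, 0, -1], [0, 0, -0.03, 0, -1], [0, 0, -0.03, 0, -1]]]'

```text
clock: 6.3
position: [0.5737, 0.0861, 0.1145]
ee_rot: [-0.0, 1.0, -0.022, 0.006]
contact_force: [-0.2, -0.2, 0.6]
width: 0.0854
gripper_force: 0.0
```

```bash
python3 -c "
from h import *
go(.559,.254,.115,-8.8)"
```

```text
clock 6.3 pos [0.5737 0.0861 0.1145] h -2.51 F [-0.21 -0.24  0.64] w 0.0854 q [ 0.03  0.37  1.69 -0.    1.07  1.64]
go [-0.0276 -0.2089 -0.0006  0.0524]
```

Emit:
move_arm --deltas '[[[-0.0205, -0.209, 0, 0.0525, -1], [-0.0205, -0.209, 0, 0.0525, -1], [-0.0205, -0.209, 0, 0.0525, -1], [-0.0205, -0.209, 0, 0.0525, -1], [-0.0205, -0.209, 0.03, 0.0525, -1], [-0.0205, -0.209, 0.03, 0.0525, -1]]]'

```text
clock: 6.9
position: [0.5578, 0.2534, 0.0817]
ee_rot: [0.001, 0.997, -0.076, -0.003]
contact_force: [-0.2, -1.1, -0.5]
width: 0.0856
gripper_force: 0.0
```

```bash
python3 -c "
from h import *
go(.559,.254,.024,-8.8)"
```

```text
clock 6.9 pos [0.5578 0.2534 0.0817] h -8.73 F [-0.23 -1.11 -0.49] w 0.0856 q [ 0.31  0.46  1.64 -0.    1.05  2.04]
go [ 0.0014 -0.001   0.0721  0.0006]
```

Emit:
move_arm --deltas '[[[0.001, 0, 0.05, 0, -1], [0.001, 0, 0.072, 0, -1], [0.001, 0, 0.072, 0, 1], [0.001, 0, 0.072, 0, 1], [0.001, 0, 0.072, 0, 1], [0.001, 0, 0.072, 0, 1], [0, 0, 0.035, 0, 1], [0, 0, 0, 0, 1], [0, 0, -0.04, 0, 1], [0, 0, -0.06, 0, 1], [0, 0, -0.06, 0, 1], [0, 0, -0.06, 0, 1]]]' --squeeze 50

```text
clock: 8.1
position: [0.5593, 0.2533, 0.1316]
ee_rot: [0.0, 0.997, -0.077, -0.001]
contact_force: [0.2, 0.9, -8.6]
width: 0.0551
gripper_force: 58.5
```

```bash
python3 -c "
from h import *
go(.5239,-.2407,.13,-7.8)"
```

```text
clock 8.1 pos [0.5593 0.2533 0.1316] h -8.82 F [ 0.19  0.88 -8.57] w 0.0551 q [ 0.31  0.41  1.58 -0.    1.15  2.04]
go [ 0.0509  0.617   0.002  -0.0085]
```

It reads 8.6 N (about 0.85 kg), so the leftmost is the heavy one. Carrying it to above the sill.

Emit:
move_arm --deltas '[[[0.002, 0.025, 0, 0, 1], [0.006, 0.075, 0, -0.002, 1], [0.011, 0.135, 0, -0.004, 1], [0.016, 0.195, 0, -0.006, 1], [0.021, 0.255, 0, -0.0085, 1], [0.026, 0.315, 0, -0.0085, 1], [0.031, 0.375, 0, -0.0085, 1], [0.036, 0.435, 0, -0.0085, 1], [0.041, 0.495, 0, -0.0085, 1], [0.046, 0.555, 0, -0.0085, 1], [0.05, 0.6, 0, -0.0085, 1], [0.051, 0.617, 0, -0.0085, 1]]]'

```text
clock: 9.3
position: [0.5237, -0.2442, 0.1304]
ee_rot: [0.001, 0.998, -0.07, -0.001]
contact_force: [0.8, -0.4, -8.0]
width: 0.0552
gripper_force: 58.4
```

```bash
python3 - <<'E'
from h import *
go(.5239,-.2407,.06,-7.8)
im=manip.get_image("top");cv2.imwrite("pics/t2.png",im[:,:,::-1])
sd=manip.get_image("side");cv2.imwrite("pics/s2.png",sd[:,:,::-1])
a=[cv2.resize(im[130:260,320:440],None,fx=3,fy=3),cv2.resize(sd[260:390,240:460],None,fx=1.8,fy=3)[:390]]
cv2.imwrite("pics/c2.png",np.hstack(a)[:,:,::-1])
go(.5239,-.2407,.06,-7.8)
E
```

```text
clock 9.3 pos [ 0.5237 -0.2442  0.1304] h -7.98 F [ 0.81 -0.41 -8.03] w 0.0552 q [-0.56  0.36  1.66 -0.    1.12  1.16]
go [-0.0003 -0.0044  0.088  -0.0015]
clock 9.4 pos [ 0.5237 -0.2422  0.1305] h -7.99 F [ 0.48  1.   -7.93] w 0.055 q [-0.55  0.36  1.66 -0.    1.12  1.16]
go [ 0.     -0.0019  0.0881 -0.0016]
```

View pics/c2.png

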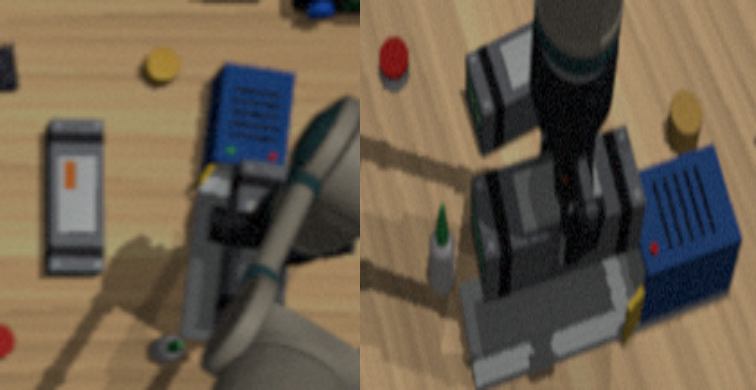

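Emit:
move_arm --deltas '[[[0, -0.001, 0.04, -0.0015, 1], [0, -0.001, 0.08, -0.0015, 1], [0, -0.001, 0.1, -0.0015, 1], [0, -0.001, 0.11, -0.0015, 1], [0, -0.001, 0.11, -0.0015, 1], [0, -0.001, 0.11, -0.0015, 1]]]'

```text
clock: 10.0
position: [0.5257, -0.2392, 0.045]
ee_rot: [0.0, 0.998, -0.066, 0.0]
contact_force: [0.5, 1.2, -7.3]
width: 0.0551
gripper_force: 58.9
```

```bash
python3 - <<'E'
from h import *
go(.5239,-.2407,.035,-7.8)
E
```

```text
clock 10.0 pos [ 0.5257 -0.2392  0.045 ] h -7.58 F [ 0.49  1.2  -7.3 ] w 0.0551 q [-0.55  0.45  1.77  0.    0.92  1.16]
go [-0.002   0.0022  0.0125  0.0018]
```

Emit:
move_arm --deltas '[[[0, 0.002, 0.004, 0.001, 1], [0, 0.002, 0.007, 0.001, 1], [0, 0.002, 0.009, 0.001, 1], [0, 0.002, 0.009, 0.001, 1]]]'

```text
clock: 10.4
position: [0.5252, -0.2414, 0.0381]
ee_rot: [0.0, 0.998, -0.068, 0.0]
contact_force: [-0.5, 0.6, -4.3]
width: 0.0555
gripper_force: 59.4
```

Emit:
move_arm --deltas '[[[0, 0, 0.001, 0, 1], [0, 0, 0.0015, 0, 1], [0, 0, 0.0015, 0, 1]]]'

```text
clock: 10.7
position: [0.5252, -0.2414, 0.038]
ee_rot: [0.0, 0.998, -0.068, 0.001]
contact_force: [-3.0, 0.8, 5.5]
width: 0.0553
gripper_force: 60.9
```

Set down: the force has gone from −8 to +5.5 N. Now I open, wait and rise straight up.

Emit:
move_arm --deltas '[[[0, 0, -0.001, 0, -1], [0, 0, -0.001, 0, -1], [0, 0, -0.001, 0, -1], [0, 0, -0.001, 0, -1], [0, 0, -0.001, 0, -1], [0, 0, -0.05, 0, -1], [0, 0, -0.1, 0, -1], [0, 0, -0.16, 0, -1], [0, 0, -0.22, 0, -1], [0, 0, -0.22, 0, -1]]]'

```text
clock: 11.7
position: [0.5286, -0.2434, 0.2197]
ee_rot: [0.004, 0.998, -0.067, 0.007]
contact_force: [1.1, 0.1, 0.3]
width: 0.0852
gripper_force: 0.0
```

```bash
python3 - <<'E'
from h import *
im=manip.get_image("top");cv2.imwrite("pics/t3.png",im[:,:,::-1])
sd=manip.get_image("side");cv2.imwrite("pics/s3.png",sd[:,:,::-1])
h2=cv2.cvtColor(sd[:,:,::-1].copy(),cv2.COLOR_BGR2HSV)
a=[cv2.resize(im[130:260,320:440],None,fx=3,fy=3),cv2.resize(sd[260:390,240:460],None,fx=1.8,fy=3)[:390]]
cv2.imwrite("pics/c3.png",np.hstack(a)[:,:,::-1])
go(.5239,-.2407,.13,-7.8)
E
```

```text
clock 11.8 pos [ 0.5254 -0.2414  0.2134] h -7.74 F [ 0.18  0.49 -1.14] w 0.0851 q [-0.55  0.29  1.54 -0.    1.3   1.15]
go [-0.0019 -0.0007  0.1043  0.0005]
```

View pics/c3.png

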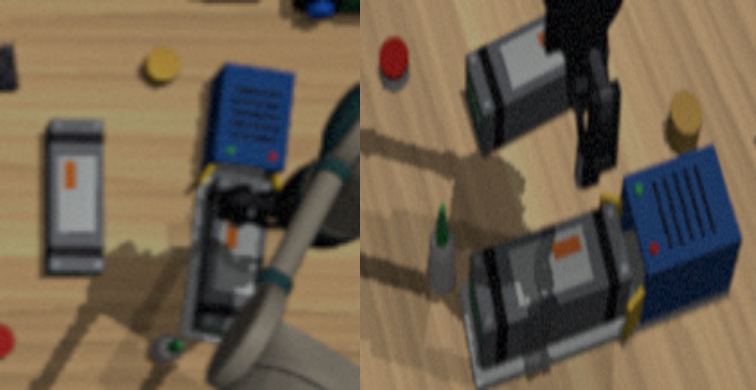

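The module sits on the sill in line with the bay. I'll move the arm aside for a clean measurement.

Emit:
move_arm --deltas '[[[0, -0.3, 0, 0, -1], [0, -0.3, 0, 0, -1], [0, -0.3, 0, 0, -1], [0, -0.3, 0, 0, -1], [0, -0.3, 0, 0, -1], [0, -0.3, 0, 0, -1], [0, -0.3, 0, 0, -1]]]'

```text
clock: 12.5
position: [0.5561, -0.0026, 0.2101]
ee_rot: [0.0, 0.998, -0.066, -0.002]
contact_force: [0.1, -0.6, -0.2]
width: 0.0857
gripper_force: 0.0
```

```bash
python3 - <<'E'
from h import *
im=manip.get_image("top");cv2.imwrite("pics/t4.png",im[:,:,::-1])
sd=manip.get_image("side");cv2.imwrite("pics/s4.png",sd[:,:,::-1])
bg=im[:,:,::-1].copy();h2=cv2.cvtColor(bg,cv2.COLOR_BGR2HSV)
pl=((h2[:,:,1]<60)&(h2[:,:,2]>125)).astype(np.uint8)*255
for c in blobs(pl,(380,180,416,245))[:4]:print("plate?",rect("top",c,.06),cv2.boundingRect(c))
a=[cv2.resize(im[140:260,350:430],None,fx=4,fy=4),cv2.resize(sd[280:400,280:370],None,fx=4,fy=4)]
cv2.imwrite("pics/c4.png",np.hstack(a)[:,:,::-1])
go(.47,-.23,.16,-7.8)
E
```

```text
plate? [ 524.4 -241.3   79.    39.1   -7.7] (392, 202, 15, 26)
clock 12.6 pos [ 0.5565 -0.0043  0.2108] h -7.77 F [-0.06 -1.   -0.31] w 0.0854 q [-0.13  0.27  1.59 -0.    1.29  1.57]
go [-6.900e-02  2.942e-01  6.350e-02  2.000e-04]
```

View pics/c4.png

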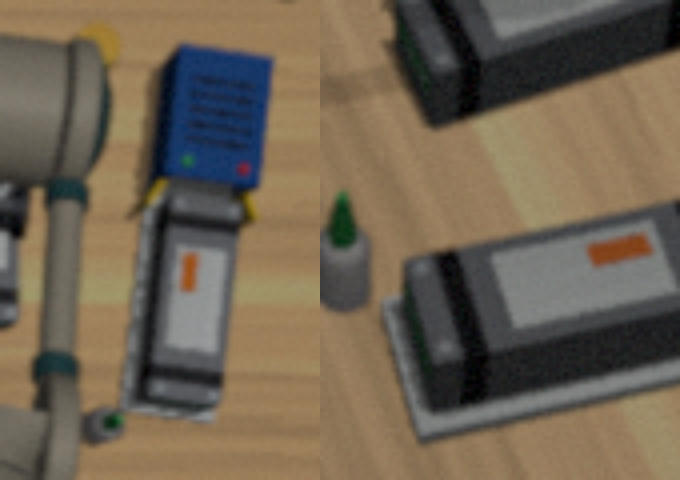

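Measured: the module's centre is at (0.524, −0.241), yaw −7.7°. That is 0.5 mm off the bay axis with the nose about 9 mm short of the mouth. Now to the tail.

Emit:
move_arm --deltas '[[[-0.071, 0.299, 0.03, 0, -1], [-0.071, 0.299, 0.06, 0, -1], [-0.071, 0.299, 0.06, 0, -1], [-0.071, 0.299, 0.06, 0, -1], [-0.071, 0.299, 0.06, 0, -1], [-0.071, 0.299, 0.06, 0, -1], [-0.071, 0.299, 0.06, 0, -1], [-0.071, 0.299, 0.06, 0, -1]]]' --squeeze 30

```text
clock: 13.4
position: [0.4685, -0.2328, 0.1641]
ee_rot: [-0.0, 0.998, -0.068, -0.0]
contact_force: [0.3, 0.2, 0.1]
width: 0.0852
gripper_force: 0.0
```

```bash
python3 -c "
from h import *
go(.468,-.2336,.039,-7.75)"
```

```text
clock 13.4 pos [ 0.4685 -0.2328  0.1641] h -7.82 F [0.3  0.22 0.12] w 0.0852 q [-0.59  0.25  1.73  0.    1.15  1.11]
go [-0.0005  0.0011  0.1564 -0.0006]
```

Emit:
move_arm --deltas '[[[-0.0005, 0.001, 0.05, -0.0005, -1], [-0.0005, 0.001, 0.1, -0.0005, -1], [-0.0005, 0.001, 0.135, -0.0005, -1], [-0.0005, 0.001, 0.154, -0.0005, -1], [-0.0005, 0.001, 0.154, -0.0005, -1], [-0.0005, 0.001, 0.154, -0.0005, -1], [-0.0005, 0.001, 0.154, -0.0005, 1], [-0.0005, 0.001, 0.154, -0.0005, 1], [-0.0005, 0.001, 0.154, -0.0005, 1], [-0.0005, 0.001, 0.154, -0.0005, 1], [-0.0005, 0.001, 0.154, -0.0005, 1]]]'

```text
clock: 14.5
position: [0.4691, -0.2339, 0.0423]
ee_rot: [0.001, 0.998, -0.067, 0.001]
contact_force: [0.5, 1.3, 6.6]
width: 0.0556
gripper_force: 33.7
```

```bash
python3 -c "
from h import *
go(.468+.09*.9908,-.2336-.09*.135,.039,-7.75)"
```

```text
clock 14.5 pos [ 0.4691 -0.2339  0.0423] h -7.67 F [0.47 1.31 6.57] w 0.0556 q [-0.6   0.39  1.89  0.    0.86  1.11]
go [0.1111 0.     0.0042 0.0007]
```

Emit:
move_arm --deltas '[[[0.005, 0, 0, 0, 1], [0.012, 0, 0, 0, 1], [0.02, 0, 0, 0, 1], [0.028, 0, 0, 0, 1], [0.036, 0, 0, 0, 1], [0.042, 0, 0, 0, 1], [0.046, 0, 0, 0, 1], [0.046, 0, 0, 0, 1]]]'

```text
clock: 15.3
position: [0.5017, -0.2379, 0.0423]
ee_rot: [-0.0, 0.998, -0.066, -0.003]
contact_force: [-9.2, 1.9, 12.5]
width: 0.0552
gripper_force: 34.5
```

```bash
python3 -c "
from h import *
go(.468+.09*.9908,-.2336-.09*.135,.039,-7.75)"
```

```text
clock 15.3 pos [ 0.5017 -0.2379  0.0423] h -7.62 F [-9.23  1.87 12.48] w 0.0552 q [-0.57  0.43  1.82 -0.    0.9   1.14]
go [0.07   0.0006 0.0041 0.0011]
```

Emit:
move_arm --deltas '[[[0.006, 0, -0.001, 0, 1], [0.013, 0, -0.0015, 0, 1], [0.02, 0, -0.0015, 0, 1], [0.028, 0, -0.0015, 0, 1], [0.036, 0, -0.0015, 0, 1], [0.042, 0, -0.0015, 0, 1], [0.046, 0, -0.0015, 0, 1], [0.046, 0, -0.0015, 0, 1]]]'

```text
clock: 16.1
position: [0.5401, -0.2431, 0.0423]
ee_rot: [-0.0, 0.998, -0.067, -0.001]
contact_force: [-4.3, 0.1, 3.7]
width: 0.0555
gripper_force: 33.5
```

```bash
python3 -c "
from h import *
go(.468+.094*.9908,-.2336-.094*.135,.039,-7.75)"
```

```text
clock 16.1 pos [ 0.5401 -0.2431  0.0423] h -7.66 F [-4.27  0.09  3.72] w 0.0555 q [-0.54  0.47  1.74 -0.    0.94  1.17]
go [0.0266 0.0005 0.0042 0.0007]
```

Emit:
move_arm --deltas '[[[0.004, 0, 0, 0, 1], [0.008, 0, 0, 0, 1], [0.012, 0, 0, 0, 1], [0.015, 0, 0, 0, 1], [0.017, 0, 0, 0, 1], [0.019, 0, 0, 0, 1], [0.019, 0, 0, 0, 1]]]'

```text
clock: 16.8
position: [0.5547, -0.245, 0.0423]
ee_rot: [-0.0, 0.998, -0.067, -0.002]
contact_force: [-5.6, 0.3, 5.0]
width: 0.0556
gripper_force: 33.5
```

Emit:
move_arm --deltas '[[[0.002, 0, 0, 0, 1], [0.004, 0, 0, 0, 1], [0.006, 0, 0, 0, 1], [0.006, 0, 0, 0, 1]]]'

```text
clock: 17.2
position: [0.5595, -0.2457, 0.0423]
ee_rot: [-0.0, 0.998, -0.067, -0.002]
contact_force: [-5.0, 1.3, 3.9]
width: 0.0555
gripper_force: 33.5
```

Emit:
move_arm --deltas '[[[0.0015, 0, 0, 0, 1], [0.003, 0, 0, 0, 1], [0.003, 0, 0, 0, 1]]]'

```text
clock: 17.5
position: [0.5618, -0.246, 0.0423]
ee_rot: [-0.0, 0.998, -0.067, -0.002]
contact_force: [-5.6, 0.7, 5.1]
width: 0.0558
gripper_force: 33.5
```

Emit:
move_arm --deltas '[[[0.0015, 0, 0, 0, 1], [0.003, 0, 0, 0, 1], [0.003, 0, 0, 0, 1]]]'

```text
clock: 17.8
position: [0.5641, -0.2463, 0.0423]
ee_rot: [-0.0, 0.998, -0.067, -0.002]
contact_force: [-6.7, 1.6, 4.9]
width: 0.0554
gripper_force: 33.5
```

Emit:
move_arm --deltas '[[[0.001, 0, 0, 0, 1], [0.002, 0, 0, 0, 1], [0.002, 0, 0, 0, 1]]]'

```text
clock: 18.1
position: [0.5653, -0.2465, 0.0423]
ee_rot: [-0.0, 0.998, -0.067, -0.002]
contact_force: [-7.9, 0.9, 5.8]
width: 0.0557
gripper_force: 33.6
```

Emit:
move_arm --deltas '[[[0.001, 0, 0, 0, 1], [0.002, 0, 0, 0, 1], [0.002, 0, 0, 0, 1]]]'

```text
clock: 18.4
position: [0.5652, -0.2465, 0.0423]
ee_rot: [-0.0, 0.998, -0.067, -0.004]
contact_force: [-10.3, 1.0, 7.8]
width: 0.0557
gripper_force: 33.9
```

Emit:
move_arm --deltas '[[[0.001, 0, 0, 0, 1], [0.0025, 0, 0, 0, 1], [0.0025, 0, 0, 0, 1]]]'

```text
clock: 18.7
position: [0.5653, -0.2464, 0.0423]
ee_rot: [-0.001, 0.998, -0.067, -0.006]
contact_force: [-14.8, -0.0, 11.0]
width: 0.0556
gripper_force: 34.3
```

```bash
python3 -c "
from h import *
go(.5652,-.2465,.0423,-7.75)"
```

```text
clock 18.7 pos [ 0.5653 -0.2464  0.0423] h -7.64 F [-14.81  -0.02  10.99] w 0.0556 q [-0.52  0.51  1.67 -0.    0.98  1.18]
go [-0.0001  0.0001 -0.      0.0009]
```

The stop is felt: the force rises from 8 to 15 N with no further motion. I'll relax the push, open and rise, then check.

Emit:
move_arm --deltas '[[[-0.002, 0, -0.0005, 0, 1], [-0.003, 0, -0.001, 0, 1], [-0.003, 0, -0.001, 0, -1], [-0.003, 0, -0.001, 0, -1], [-0.003, 0, -0.001, 0, -1], [-0.003, 0, -0.001, 0, -1], [-0.003, 0, -0.04, 0, -1], [-0.003, 0, -0.09, 0, -1], [-0.003, 0, -0.15, 0, -1], [-0.003, 0, -0.2, 0, -1]]]'

```text
clock: 19.7
position: [0.5692, -0.2471, 0.2047]
ee_rot: [0.0, 0.998, -0.067, 0.001]
contact_force: [0.2, -0.7, -0.2]
width: 0.0856
gripper_force: 0.0
```

Emit:
move_arm --deltas '[[[0, -0.3, 0, 0, -1], [0, -0.3, 0, 0, -1], [0, -0.3, 0, 0, -1], [0, -0.3, 0, 0, -1], [0, -0.3, 0, 0, -1], [0, -0.3, 0, 0, -1], [0, -0.3, 0, 0, -1]]]'

```text
clock: 20.4
position: [0.6008, -0.0082, 0.2022]
ee_rot: [0.0, 0.998, -0.066, 0.0]
contact_force: [0.4, 0.3, 1.1]
width: 0.0855
gripper_force: 0.0
```

```bash
python3 - <<'E'
from h import *
im=manip.get_image("top")[:,:,::-1].copy();cv2.imwrite("pics/t5.png",im)
sd=manip.get_image("side")[:,:,::-1].copy()
h2=cv2.cvtColor(im,cv2.COLOR_BGR2HSV)
pl=((h2[:,:,1]<60)&(h2[:,:,2]>125)).astype(np.uint8)*255
for b in((385,170,416,245),(275,165,312,240)):
  for c in blobs(pl,b)[:2]:print("plate?",rect("top",c,.06),cv2.boundingRect(c))
cv2.imwrite("pics/c5.png",np.hstack([cv2.resize(im[130:260,220:430],None,fx=2,fy=2),cv2.resize(sd[150:410,220:460],None,fx=1,fy=1)]))
go(.5,0,.2,-7)
E
```

```text
plate? [ 481.6 -232.7  100.2   68.5   -1. ] (385, 212, 23, 33)
plate? [ 597.1 -250.7   37.7   32.2   88.7] (395, 186, 13, 11)
clock 20.5 pos [ 0.6007 -0.0099  0.2021] h -7.7 F [-0.09  0.15  0.04] w 0.0854 q [-0.13  0.34  1.51 -0.    1.3   1.57]
go [-0.1263  0.0045  0.0026 -0.0059]
```

View pics/c5.png

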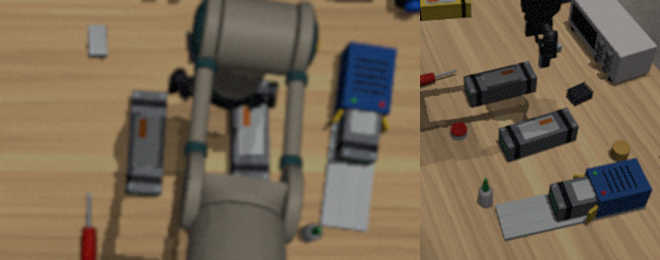

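The picture shows the module in the bay with its tail outside the mouth and the gripper clear. The two light modules lie flat on the bench, and the bystanders in view look unmoved.

```bash
python3 -c "
from rig import manip
print(manip.sign_off())"
```

```text
the job is handed in; nothing more can be done
None
```

The heavy module was the leftmost one (8.6 N against about 3.8 N for the others); I set it on the sill, let go, slid it by its tail to the stop (push rose to 15 N with no movement), and handed the job in at 20.5 s; no verdict came back.

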